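# Set the pad plate overhanging the shelf edge

## Robot

A 6-joint arm with a two-finger parallel gripper is mounted at the origin on the work surface. World frame = base frame: x ahead of the robot, y to its left, z up, the work surface at z = 0. Lengths are in mm, angles in rad, forces in N, time in s.
With the tool pointing down it reaches from about 300 to 775 mm from the base axis. Payload 14.6 kg.
Tool frame: the origin (TCP) lies at the very end of the fingers, on their centre line; the grasp point (between the pads) lies 19 mm behind it; z points along the fingers, y is the line along which they close (so a half turn about z gives the same grasp; the last joint's range is limited). The gripper opens to 94 mm and grips with 3 to 60 N. Pads are 16 mm wide; open, the fingers measure 119 mm over their backs; the gripper's body (75 mm by 177 mm) begins 78 mm behind the grasp point.
Start: joints at [-1.255, 0.3, 1.521, -0, 1.321, -0.067], TCP at [205.428, -510.185, 205.446] pointing down, gripper open.
Joint ranges: [-3.03, 3.03], [-0.79, 2.21], [0.23, 2.52], [-1.04, 4.18], [0, 3.07], [-2.55, 2.55]. Speed limits (rad/s): [2.22, 2.22, 2.57, 3.14, 3.14, 3.14].

## Interface

Orientations are given as [roll, pitch, yaw] about the fixed x, y, z axes, in that order (R = Rz(yaw) Ry(pitch) Rx(roll)).
In Python, from cell import manip, camera, get_calibration gives the robot as it stands. The module is installed in compiled form; this text tells all that it offers.
- The arm moves only by the tool jog_arm, never from a script. Its argument "plan" is one flat list of numbers, 6 for each row, row after row: the shift along the world's x, y, z in m, then the turn, a rotation vector about the world's x, y, z in degrees. A call has 1 to 20 rows; each row is the pose to reach, as a shift and turn from the pose commanded when the call began; what a row does not reach only later rows make up. A row lasts 1/10 s, in which the tool goes at most 50 mm and 8.59 degrees, less where a joint would pass 70% of its speed; a pose out of reach is approached as far as the arm can. A call with a gripper value outside its range is refused whole. "claw" is the finger opening in m, from 0 to 0.094, set as the call begins (left out, the last holds). The fingers move at their own pace and stop on an object; "force" is the grip in N (left out, the last holds). Time passes only in rows, so rows that repeat a pose let the fingers close. It gives the time, the measured TCP pose, the force, the opening and the grip force at its end, in the units of the state.
- manip.read_state(): the state, without advancing time (a new reading comes with each control period).
- camera(name): name is "side" or "top" or "wrist"; returns (picture, depth): 480x640x3 uint8, red, green, blue; 480x640 float32, mm along the optical axis (not along the pixel's ray), 0 where there is no reading.
- get_calibration(name): a dict with "fx", "fy", "cx", "cy" (pixels), "k1" (the pictures are not rectified: a ray, as slopes to the right and down, at radius r is drawn at 1 + k1 r^2 times it, then the intrinsics apply), "origin" and "attitude" of the camera in the world. Camera axes: x right, y down, z forward; pixel columns grow to the right and rows downward; lengths in mm; the calibration is good to about 2 mm. A picture is of the moment at which its call begins: read the wrist's pose just before it. get_calibration takes no time and is no camera call; for the wrist camera it gives the pose at the moment of the call.
- manip.sign_off(): hands the job in; it is judged then, once.
The state is a dict: "clock": time; "joints": joint angles; "qd": joint speeds; "effort": joint torques, N m; "eef_pos": TCP position; "eef_rot": TCP orientation; "wrist_force": force on the tool from outside, world axes, zero at the start; "moment": the same for the moment, N m; "finger_gap": finger opening in mm; "finger_force": force on a finger pad.
Only numpy, scipy, OpenCV 4.12 (cv2) and the standard library are available. Lean on these libraries where they do the work, as an engineer would, in place of code of your own. Each camera call takes 0.05 s, during which the arm holds its last target. There are 200 camera calls.

## Task

Push the tilted-out drawer under the perforated shelf fully shut, so that there is room for a hand below the shelf's front edge; then slide the flat aluminium plate along the shelf towards that edge until it sticks out 40 mm over it, squarely, ready for someone to take. Only push or slide the plate with the fingers, never lift it or tip it over the edge, and leave the four things standing beside it where they are.

Things in the scene. Friction and masses are not known exactly. Their poses are not given: they have to be found in the camera images.
- shelf: Perforated galvanised steel shelf unit, fixed to the bench: 300 mm deep (its x), 660 mm wide (its y), its flat top 110 mm above the bench. Origin: centre of its underside, on the bench. Its x axis points from its front edge to its back, z up; it stands turned by up to 0.2 rad from the world axes. Nothing catches in the perforations.
- shelf_edge (a point): Middle of the upper front edge of the shelf (the edge nearest the robot), 110 mm above the bench; axes as the shelf's.
- drawer (a joint): Tilt of the drawer (rad): 0 is fully shut; starts at 0.3 to 0.5. Its plastic front panel (252 mm wide, 78 tall, 6 thick, mid-front of the shelf) is hinged along its lower edge, 10 mm above the bench, in line with the shelf's front face; the upper edge tilts out towards the robot. It stays where left; about 1 to 3 N near the upper edge swings it in to a firm stop.
- drawer_rim (a point): Middle of the outer upper edge of the drawer's front panel (moves with the drawer). Shut, the panel is upright, its outer face 6 mm in front of the shelf's front edge, its top 88 mm above the bench.
- plate: Plain flat aluminium plate with four small dark screw holes, loose on the shelf: 110 mm (its x) by 160 mm (its y), 6 mm thick, about 0.29 kg. Origin: centre of its underside; z up. It lies 15 to 40 mm behind the shelf's front edge (middle of its front side), turned up to 0.25 rad on the shelf. With 55 mm or more over the edge it would tip off.
- plate_front (a point): Middle of the plate's long front side (the side nearest the shelf's front edge), on the plate's upper face; the overhang is how far this point stands in front of the shelf's front edge.
- sprayer: Bystander: blue plastic bottle with two opposed spray heads, 80 mm across, 172 mm tall, loose on the shelf. Origin: centre of its underside. The four bystanders stand in any order about 240 mm to the left and right of the shelf's middle, two a side.
- brush_stand: Bystander: clear acrylic stand, 60 by 80 mm, with three short brushes clipped in it, 125 mm tall, loose on the shelf. Origin: centre of its underside.
- wax_jar: Bystander: white round jar with black cap, 72 mm across, 55 mm tall, loose on the shelf. Origin: centre of its underside.
- pad_block: Bystander: black rubber sanding block, 60 by 80 by 35 mm tall, loose on the shelf. Origin: centre of its underside.
Not all that is in view belongs to the job. Several things have the shape of the plate; the one meant has the colours described above.

How it is judged (in metres and radians):
On the way, in this order (a step that is already met when the one before it is completed fails the run):
1. the drawer is pushed fully shut (value of joint drawer below 0.05 rad), for 0.2 s.
2. then the plate sticks out 32 to 48 mm over the front edge, square to it (x of plate_front in the frame of shelf_edge between -0.048 and -0.032 m and angle between the x axis of plate and the x axis of shelf, either way round below 0.12 rad), for 0.2 s.
At the end, for the whole second after the job is handed in: The drawer is shut (within 0.05 rad), and the plate lies flat and still on the shelf with the middle of its front side 40 mm (within 8 mm) beyond the shelf's front edge, square to the edge within 0.12 rad (7 degrees) (all of step 2 and value of joint drawer below 0.05 rad and angle between plate's own z axis and vertical below 0.05 rad and height (world z) of plate between 0.106 and 0.114 m and linear speed of plate below 0.01 m/s and angular speed of plate below 0.05 rad/s); the robot touches nothing.
It fails at once if the plate is lifted off the shelf, or tipped (height (world z) of plate above 0.122 m or angle between plate's own z axis and vertical above 0.2 rad).
It fails at once if a bystander is moved by more than 15 mm or tipped (distance of any of sprayer, brush_stand, wax_jar, pad_block from where it was at the start of the episode above 0.015 m or angle between any of sprayer, brush_stand, wax_jar, pad_block's own z axis and vertical above 0.3 rad).
It also fails if it takes over 58 s, if anything falls off the work surface, if the arm or the gripper's body presses on something with over 40 N, if the wrist force passes 120 N, or if a joint passes its speed limit or range.

## Working session

There is one attempt and no reset: what is moved stays moved. The work goes in short steps, Python scripts to look and compute and a tool call to move; the robot and the scene stay as the last step left them, time stands still between calls to the robot, and variables do not carry over. Pictures are saved under pics/ and viewed, at most 10 in all, crops included, and the job is handed in when it is done.

Besides the shell and the picture viewer there is one more tool, called as name(argument=value, ...), one argument or row to a line, values as JSON. jog_arm: Moves the arm, as the interface text tells. Its arguments: {"type":"object","properties":{"plan":{"type":"array"},"claw":{"type":"number"},"force":{"type":"number"}},"required":["plan"]}

```bash
mkdir -p pics; cat > h.py <<'E'
import numpy as np, cv2
from cell import manip, camera, get_calibration
def R_of(c):
    a=np.array(c["attitude"],float)
    if a.shape==(3,3): return a
    from scipy.spatial.transform import Rotation as Ro
    return Ro.from_euler('xyz',a).as_matrix() if a.size==3 else Ro.from_quat(a).as_matrix()
def ray(c,u,v):
    K=np.array([[c["fx"],0,c["cx"]],[0,c["fy"],c["cy"]],[0,0,1]],float)
    p=cv2.undistortPoints(np.array([[[u,v]]],float),K,np.array([c["k1"],0,0,0],float))[0,0]
    return R_of(c)@np.array([p[0],p[1],1.]),np.array(c["origin"],float)
def onz(c,u,v,z):
    d,o=ray(c,u,v); return o+d*(z-o[2])/d[2]
def atd(c,u,v,dep):
    d,o=ray(c,u,v); return o+d*dep
E
python3 - <<'E'
from h import *
for n in("top","side"):
    c=get_calibration(n);print(n,c)
    p,d=camera(n);np.savez(f"pics/{n}0.npz",p=p,d=d);cv2.imwrite(f"pics/{n}0.png",p[:,:,::-1])
print(manip.read_state())
E
```

```text
top {'fx': 494.0193125386381, 'fy': 494.0193125386381, 'cx': 317.3647225358704, 'cy': 250.5985251668921, 'k1': -0.11628112069389186, 'origin': array([ 482.88036272,   91.99439269, 1125.42595635]), 'attitude': array([-3.09616934, -0.01641523, -1.55629745])}
side {'fx': 487.0138300983545, 'fy': 487.0138300983545, 'cx': 320.1266520717313, 'cy': 226.1326077090886, 'k1': -0.017227895733456365, 'origin': array([-122.40870286,  736.43639214,  914.47243255]), 'attitude': array([-2.31410598, -0.0196839 , -2.33746521])}
{'clock': 0.1, 'joints': array([-1.25459032e+00,  3.00376626e-01,  1.52148742e+00,  3.13807902e-05,
        1.32073088e+00, -6.65531175e-02]), 'qd': array([ 6.69378330e-04, -1.44943811e-03, -1.55002896e-03, -1.09231647e-03,
        9.11549292e-05,  1.10003156e-03]), 'effort': array([ 2.67878619e-03, -5.32636106e+01, -3.53278828e+01,  7.10420567e-02,
        2.34979566e-02, -6.90678098e-05]), 'eef_pos': array([ 205.37190052, -509.96998916,  204.97778183]), 'eef_rot': array([-3.14059462e+00, -9.69846213e-05,  3.82751295e-01]), 'wrist_force': array([-0.09599405,  0.37838038, -0.33419092]), 'moment': array([-0.0074675 ,  0.04075912,  0.00132924]), 'finger_force': 0.0, 'finger_gap': 94.12436203748257}
```

View pics/top0.png

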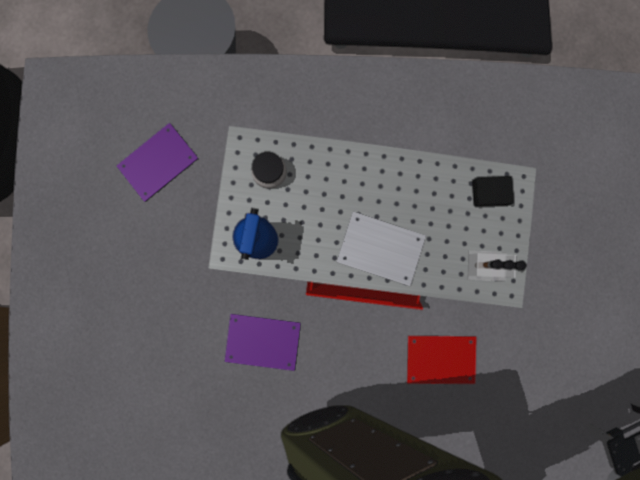

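View pics/side0.png

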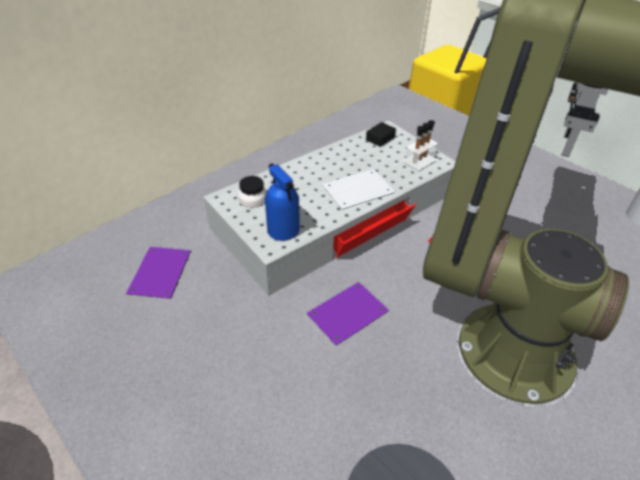

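Candidates (top view): purple plates at (157,162) and (263,342), a red plate at (441,360), and a silver plate on the shelf at (381,248). The silver one matches. The red drawer panel is at about (365,295). Bystanders: sprayer (255,235), jar (268,168), block (493,191), brush stand (495,265). One close crop to check this and read the corners.

```bash
python3 - <<'E'
import cv2
p=cv2.imread("pics/top0.png")[195:320,200:360+180]
p=p[:,90:250]
cv2.imwrite("pics/crop0.png",cv2.resize(p,None,fx=4.8,fy=4.8,interpolation=cv2.INTER_CUBIC))
E
```

```text
(no output)
```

View pics/crop0.png

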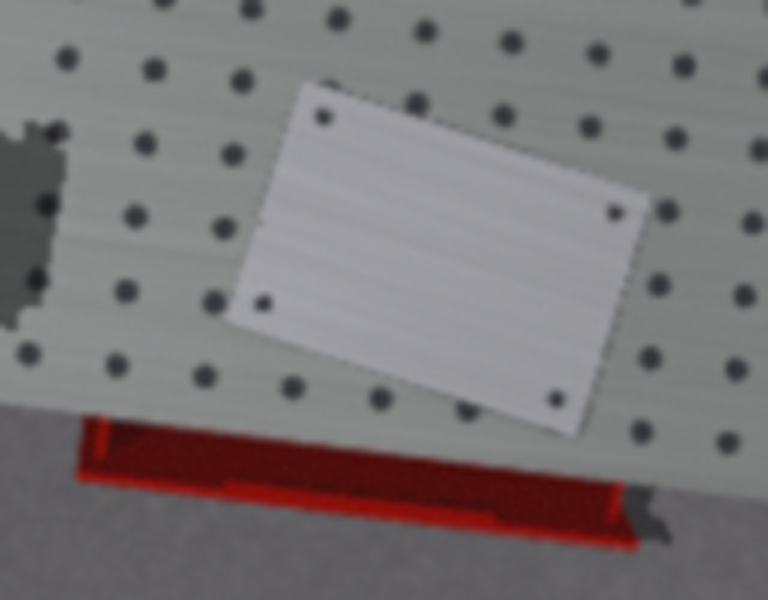

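The crop shows the silver plate with four dark holes, with corners at crop (305,82), (650,198), (577,436) and (228,320). The shelf's front edge runs (0,404) to (768,500), and the drawer's outer rim runs (80,480) to (635,548).

```bash
python3 - <<'E'
from h import *
c=get_calibration("top")
f=lambda u,v,z:onz(c,290+u/4.8,195+v/4.8,z)
print("shelf",[onz(c,u,v,110).round(1)[:2] for u,v in[(230,127),(535,169),(523,306),(209,268)]])
a,b=f(0,404,110),f(768,500,110);print("edge",a,b)
y=(a-b)/np.linalg.norm(a-b); x=np.array([y[1],-y[0],0]);print("psi",np.arctan2(x[1],x[0]),x,y)
P=[f(u,v,116) for u,v in[(305,82),(650,198),(577,436),(228,320)]]
for p in P:print("pl",p.round(1),"behind",(p-b)@x)
print("len",[np.linalg.norm(P[i]-P[i-1]) for i in range(4)])
yy=P[3]-P[2]; yy/=np.linalg.norm(yy);print("plate yaw",np.arctan2(-yy[0],yy[1]),"centre",sum(P)/4, "front",(P[2]+P[3])/2)
for z in(75,85):
  for u,v in((80,480),(635,548)): r=f(u,v,z);print("rim",z,r.round(1),(r-b)@x)
z=np.load("pics/top0.npz")
for u,v in((365,300),(330,297),(400,303),(370,240),(300,240)): print((u,v),atd(c,u,v,z['d'][v,u]).round(1))
E
```

```text
shelf [array([786.2, 263.1]), array([ 711.8, -388.9]), array([ 418.9, -359.4]), array([490. , 298.6])]
edge [469.74373699 131.30103953 110.        ] [ 432.46968628 -201.07188007  110.        ]
psi -0.11167865180564042 [ 0.99377042 -0.11144665  0.        ] [0.11144665 0.99377042 0.        ]
pl [609.5   2.8 116. ] behind 153.19446958432522
pl [ 562.1 -146.9  116. ] behind 122.79248565666349
pl [ 459.4 -115.8  116. ] behind 17.29105561988414
pl [507.   34.6 116. ] behind 47.776511707800594
len [np.float64(107.3305145833335), np.float64(156.99977002197525), np.float64(107.28761704935336), np.float64(157.67908211139914)]
plate yaw -0.30624248863253906 centre [534.50007385 -56.32863257 116.        ] front [483.20390784 -40.59702812 116.        ]
rim 75 [436.2  96.8  75. ] -29.437812209489827
rim 75 [ 408.9 -150.9   75. ] -29.045132346229362
rim 85 [436.7  96.7  85. ] -28.991581838472243
rim 85 [ 409.6 -148.6   85. ] -28.60264026691036
(365, 300) [427.7 -26.4  84.1]
(330, 297) [433.2  47.7  85.8]
(400, 303) [ 421.7 -102.2   76.8]
(370, 240) [552.4 -31.6 117.2]
(300, 240) [550.5 112.  111. ]
```

jog_arm(
  plan=[0.01,0.03,0,0,0,-2,0.021,0.065,0,0,0,-4,0.034,0.105,0,0,0,-6,0.047,0.147,0,0,0,-8,0.06,0.189,0,0,0,-11,0.074,0.231,0,0,0,-13,0.087,0.273,0,0,0,-16,0.101,0.315,0,0,0,-18,0.114,0.357,0,0,0,-21,0.127,0.397,0,0,0,-23,0.139,0.435,0,0,0,-25,0.149,0.465,0,0,0,-27,0.155,0.483,0,0,0,-28,0.157,0.49,0,0,0,-28.4,0.157,0.49,-0.03,0,0,-28.4,0.157,0.49,-0.07,0,0,-28.4,0.157,0.49,-0.11,0,0,-28.4,0.157,0.49,-0.135,0,0,-28.4,0.157,0.49,-0.143,0,0,-28.4,0.157,0.49,-0.143,0,0,-28.4],
)

```text
clock: 2.1
eef_pos: [362.1, -20.5, 62.2]
eef_rot: [-3.142, 0.002, -0.113]
wrist_force: [-0.5, -0.4, -0.2]
finger_gap: 94.1
finger_force: 0.0
```

jog_arm(
  plan=[0.015,-0.0017,0,0,0,0,0.03,-0.0034,0,0,0,0,0.042,-0.0047,0,0,0,0,0.048,-0.0054,0,0,0,0,0.052,-0.0058,0,0,0,0,0.056,-0.0063,0,0,0,0,0.059,-0.0066,0,0,0,0,0.062,-0.007,0,0,0,0,0.065,-0.0073,0,0,0,0,0.068,-0.0076,0,0,0,0,0.07,-0.0078,0,0,0,0,0.072,-0.0081,0,0,0,0,0.072,-0.0081,0,0,0,0],
)

```text
clock: 3.4
eef_pos: [434.6, -28.3, 62.4]
eef_rot: [3.142, -0.0, -0.113]
wrist_force: [0.1, 0.1, 0.8]
finger_gap: 94.1
finger_force: 0.0
```

jog_arm(
  plan=[0.001,-0.0001,0,0,0,0,0.002,-0.0002,0,0,0,0,0.003,-0.0003,0,0,0,0,0.003,-0.0003,0,0,0,0],
)

```text
clock: 3.8
eef_pos: [437.6, -28.6, 62.5]
eef_rot: [-3.142, -0.0, -0.113]
wrist_force: [-0.7, 0.7, 0.3]
finger_gap: 94.4
finger_force: 0.0
```

```bash
python3 - <<'E'
from h import *
out=[]
for n in("top","wrist"):
    p,d=camera(n);cv2.imwrite(f"pics/{n}1.png",p[:,:,::-1]); out.append(p[:,:,::-1])
t=cv2.resize(out[0][190:340,290:460],None,fx=2.35,fy=2.35)
o=np.zeros((480,800,3),np.uint8);o[:t.shape[0],:t.shape[1]]=t[:480,:400]
w=cv2.resize(out[1],(400,300));o[:300,400:]=w
cv2.imwrite("pics/mix1.png",o)
E
```

```text
(no output)
```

View pics/mix1.png

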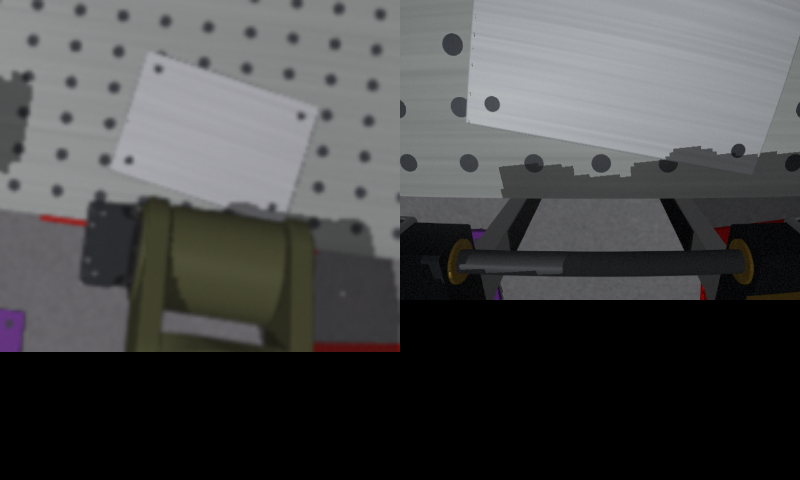

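The top view at left shows the drawer reduced to a thin red line at (63,220), so it is nearly shut, and the plate hasn't moved. Next I push gently until it hits the stop.

jog_arm(
  plan=[0.001,-0.0001,0,0,0,0,0.002,-0.0002,0,0,0,0,0.002,-0.0002,0,0,0,0],
)

```text
clock: 4.2
eef_pos: [438.0, -28.6, 62.4]
eef_rot: [3.142, 0.004, -0.113]
wrist_force: [-14.0, 1.2, 12.3]
finger_gap: 94.2
finger_force: 7.0
```

jog_arm(
  plan=[0.001,-0.0001,0,0,0,0,0.0015,-0.00015,0,0,0,0,0.0015,-0.00015,0,0,0,0],
)

```text
clock: 4.5
eef_pos: [438.0, -28.6, 62.3]
eef_rot: [3.141, 0.007, -0.113]
wrist_force: [-26.1, 1.4, 23.2]
finger_gap: 94.2
finger_force: 13.4
```

The drawer is against its firm stop (14 N, then 26 N). Next I back off, lift, and go over to behind the plate.

jog_arm(
  plan=[-0.01,0.001,0,0,0,0,-0.03,0.003,0,0,0,0,-0.04,0.004,0.02,0,0,0,-0.04,0.004,0.06,0,0,0,-0.04,0.004,0.095,0,0,0,-0.03,0.002,0.108,0,0,0,0,-0.002,0.108,0,0,0,0.035,-0.007,0.108,0,0,0,0.07,-0.014,0.108,0,0,0,0.105,-0.021,0.108,0,0,0,0.14,-0.028,0.108,0,0,0,0.165,-0.033,0.108,0,0,0,0.18,-0.036,0.108,0,0,0,0.183,-0.037,0.108,0,0,0,0.183,-0.037,0.095,0,0,0,0.183,-0.037,0.08,0,0,0,0.183,-0.037,0.068,0,0,0,0.183,-0.037,0.062,0,0,0,0.183,-0.037,0.06,0,0,0,0.183,-0.037,0.06,0,0,0],
)

```text
clock: 6.5
eef_pos: [623.9, -65.9, 122.4]
eef_rot: [-3.142, 0.0, -0.113]
wrist_force: [-0.1, -0.1, -0.0]
finger_gap: 94.3
finger_force: 0.0
```

```bash
python3 - <<'E'
from h import *
out=[]
for n in("top","side"):
    p,d=camera(n);cv2.imwrite(f"pics/{n}2.png",p[:,:,::-1]); out.append(p[:,:,::-1])
a=cv2.resize(out[0][180:330,280:480],(400,300));b=cv2.resize(out[1][110:290,240:480],(400,300))
cv2.imwrite("pics/mix2.png",np.hstack([a,b]))
s=manip.read_state();print(s["eef_pos"],s["wrist_force"])
E
```

```text
[624.12972296 -65.95600932 122.9855303 ] [-1.11315326  0.18385265 -0.83318245]
```

View pics/mix2.png

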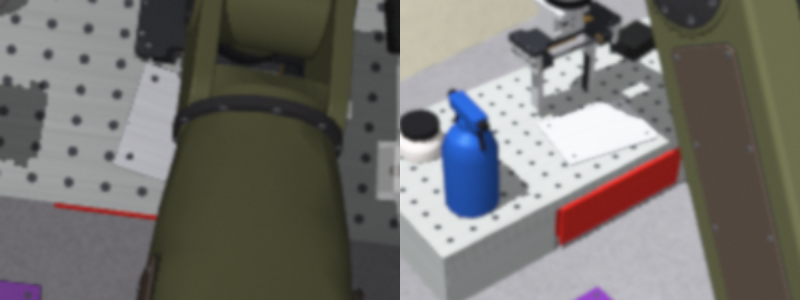

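The drawer panel is upright and shut (red face at right, (620,195)), and the fingers stand behind the plate. I'll go down until the fingers nearly touch the shelf.

jog_arm(
  plan=[0,0,-0.005,0,0,0,0,0,-0.008,0,0,0,0,0,-0.01,0,0,0,0,0,-0.0105,0,0,0,0,0,-0.0105,0,0,0],
)

```text
clock: 7.1
eef_pos: [623.9, -65.9, 111.9]
eef_rot: [-3.142, 0.0, -0.113]
wrist_force: [0.8, -0.4, 0.4]
finger_gap: 93.6
finger_force: 0.0
```

jog_arm(
  plan=[-0.005,0.0006,0,0,0,0,-0.01,0.0011,0,0,0,0,-0.015,0.0017,0,0,0,0,-0.02,0.0022,0,0,0,0,-0.025,0.0028,0,0,0,0,-0.03,0.0034,0,0,0,0,-0.035,0.0039,0,0,0,0,-0.04,0.0045,0,0,0,0,-0.045,0.005,0,0,0,0,-0.05,0.0056,0,0,0,0,-0.055,0.0062,0,0,0,0,-0.06,0.0067,0,0,0,0,-0.065,0.0073,0,0,0,0,-0.069,0.0077,0,0,0,0,-0.073,0.0082,0,0,0,0,-0.076,0.0085,0,0,0,0,-0.079,0.0089,0,0,0,0,-0.081,0.0091,0,0,0,0,-0.083,0.0093,0,0,0,0,-0.083,0.0093,0,0,0,0],
)

```text
clock: 9.1
eef_pos: [540.7, -56.6, 112.0]
eef_rot: [3.142, 0.0, -0.113]
wrist_force: [1.2, -0.3, 1.7]
finger_gap: 94.1
finger_force: 0.7
```

```bash
python3 - <<'E'
from h import *
out=[]
for n in("wrist","side"):
    p,d=camera(n);cv2.imwrite(f"pics/{n}3.png",p[:,:,::-1]); out.append(p[:,:,::-1])
a=cv2.resize(out[0],(400,300));b=cv2.resize(out[1][110:290,240:480],(400,300))
cv2.imwrite("pics/mix3.png",np.hstack([a,b]))
s=manip.read_state();print(s["eef_pos"],s["wrist_force"])
E
```

```text
[540.68180026 -56.62217581 111.80821367] [1.28313686 0.03656044 0.3027009 ]
```

View pics/mix3.png

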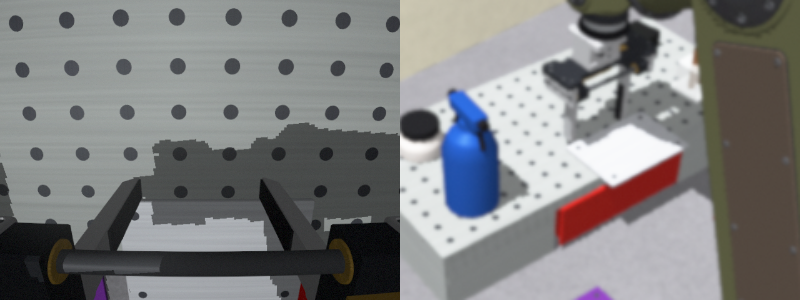

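The plate is square to the fingers and sticks out about 27 mm by the finger geometry. I'll push another 13 mm, then draw back, rise and check.

jog_arm(
  plan=[-0.002,0.0002,0,0,0,0,-0.005,0.0006,0,0,0,0,-0.008,0.0009,0,0,0,0,-0.01,0.0011,0,0,0,0,-0.0115,0.0013,0,0,0,0,-0.0125,0.0014,0,0,0,0,-0.013,0.0014,0,0,0,0,-0.013,0.0014,0,0,0,0,-0.013,0.0014,0,0,0,0],
)

```text
clock: 10.1
eef_pos: [527.8, -55.2, 111.8]
eef_rot: [-3.142, 0.0, -0.113]
wrist_force: [0.4, -0.5, -0.8]
finger_gap: 94.0
finger_force: 0.4
```

jog_arm(
  plan=[0.003,-0.0003,0,0,0,0,0.01,-0.0011,0,0,0,0,0.025,-0.0028,0,0,0,0,0.035,-0.004,0.01,0,0,0,0.04,-0.0045,0.04,0,0,0,0.04,-0.0045,0.08,0,0,0,0.04,-0.0045,0.12,0,0,0,0.04,-0.0045,0.16,0,0,0,0.04,-0.0045,0.19,0,0,0,0.04,-0.0045,0.21,0,0,0,0.015,-0.002,0.22,0,0,0,-0.025,0.0,0.22,0,0,0,-0.065,0.0,0.22,0,0,0,-0.1,0.0,0.22,0,0,0,-0.125,0,0.22,0,0,0,-0.135,0,0.22,0,0,0,-0.135,0,0.22,0,0,0,-0.135,0,0.22,0,0,0],
)

```text
clock: 11.9
eef_pos: [393.8, -55.3, 332.0]
eef_rot: [-3.142, 0.0, -0.113]
wrist_force: [0.2, -0.1, 0.0]
finger_gap: 93.8
finger_force: 0.0
```

```bash
python3 - <<'E'
from h import *
out=[]
s=manip.read_state();print(s["eef_pos"],s["wrist_force"],get_calibration("wrist"))
for n in("wrist","top"):
    p,d=camera(n);np.savez(f"pics/{n}4.npz",p=p,d=d,**({k:v for k,v in get_calibration(n).items()})); out.append(p[:,:,::-1])
cv2.imwrite("pics/wrist4.png",out[0]);cv2.imwrite("pics/top4.png",out[1])
E
```

```text
[393.79024929 -55.33793019 331.99447061] [ 0.18114163 -0.0903246   0.02414581] {'fx': 396.4455257218162, 'fy': 396.4455257218162, 'cx': 320.4579231958785, 'cy': 242.868187148064, 'k1': -0.07458741461999475, 'origin': array([477.70501635, -63.66004233, 511.36700895]), 'attitude': array([ 2.85033806e+00,  1.00556227e-03, -1.68490256e+00])}
```

View pics/wrist4.png

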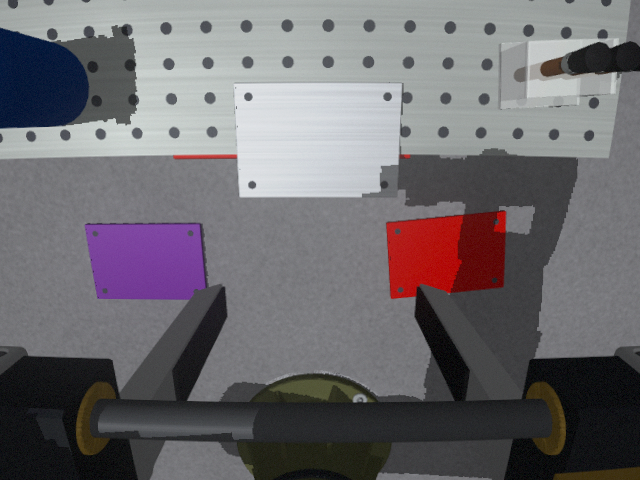

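The wrist view shows the plate's corners at (235,83), (403,83), (398,196) and (239,197). The shelf edge runs through (0,158), (173,156), (410,156) and (609,157), and the drawer shows as a thin red line.

```bash
python3 - <<'E'
from h import *
c=get_calibration("wrist")
E=np.array([onz(c,u,v,110) for u,v in[(2,158),(173,156),(410,156),(609,157)]])
k=np.polyfit(E[:,1],E[:,0],1);y=np.array([k[0],1])/np.hypot(k[0],1);x=np.array([y[1],-y[0]])
e0=np.array([k[1],0]);print("edge",E.round(1),"psi",np.arctan2(x[1],x[0]))
P=np.array([onz(c,u,v,116)[:2] for u,v in[(235,83),(403,83),(398,196.5),(239,197)]])
print("depths",((P-e0)@x).round(1)); print([np.linalg.norm(P[i]-P[i-1]).round(1) for i in range(4)])
print(manip.read_state()["wrist_force"])
E
```

```text
edge [[ 488.5  272.3  110. ]
 [ 465.4   87.4  110. ]
 [ 437.9 -148.5  110. ]
 [ 416.6 -357.3  110. ]] psi -0.11394360119840348
depths [ 67.   67.  -41.2 -41.8]
[np.float64(108.8), np.float64(158.1), np.float64(108.2), np.float64(160.4)]
[-0.0881283  -0.62402049  0.08517973]
```

The overhang is about 41 mm and square to the edge. The drawer is shut and the arm is clear of everything, so I'm handing it in.

```bash
python3 -c "
from cell import manip
print(manip.sign_off())"
```

```text
the job is handed in; nothing more can be done
None
```

The job is handed in: the drawer is fully shut against its stop, and the plate sticks out about 41 mm over the shelf's front edge, square to it. I never went near the four bystanders, though I did not re-measure their positions at the end.

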